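Poise the sample vial over the cleaned rack well

TASK

The one empty well of the vial rack has just been brushed out: first lay the well brush flat in the empty long compartment of the tool tray and let go of it. Then pick up the vial that stands alone on the bench, carry it upright over the guide rail and the other vials without hitting them, and finish while still holding it, motionless and upright, centred over the empty well with its bottom about a centimetre above the rack's top and touching nothing, ready to be checked before it is lowered. Leave the spatula and the vials in the rack in their places.

Things in the scene. Friction and masses are not known exactly. Their poses are not given: they have to be found in the camera images.
- brush_center (a point): Well brush, loose, lying on the bench: 170 mm long, white, with a straight square handle 14 x 14 mm and at its ends a 22 mm square end block (18 mm long) and a grey bristle head 22 mm across (55 mm long, at +x). The point is the brush's centre, on its long axis and 11 mm above what it lies on; x points along the brush towards the bristles. The plain handle runs from x = -67 to +30 mm, its underside 4 mm clear of the surface; about 50 g.
- brush: The same brush; origin 11 mm below the centre, on its underside.
- lane_floor (a point): Centre of the floor of the empty compartment of the fixed grey tool tray, 4 mm above the bench; x along the compartment, z up. Either compartment may be the empty one. The tray is 212 x 152 mm and 16 mm high over all, with two equal open compartments side by side, each 204 mm long, 70 mm wide, walls 4 mm thick rising 12 mm above the compartment floor.
- spatula_center (a point): Steel lab spatula, 170 x 14 mm, 6 mm thick, lying loose in the tray's other compartment; the point is its centre. It stays there.
- vial_center (a point): The sample vial: an amber glass vial with a blue screw cap, 28 mm in diameter and 95 mm tall, standing alone on the bench, about 60 g. The point is its centre, 47.5 mm above its flat bottom; z along its axis, upwards.
- vial: The same vial; origin at the centre of its bottom.
- well_mouth (a point): Centre of the mouth of the one empty well of the vial rack, level with the rack's top face, 60 mm above the bench; z up. Any of the six wells may be the empty one. The well is 34 mm in diameter and 55 mm deep.
- rack: Fixed white vial rack, 115 (x) x 170 (y) x 60 mm high, with 2 rows of 3 wells 52 mm apart; origin at the centre of its underside. Five wells hold vials like the sample vial, which stick out 40 mm above the rack's top.
- fence: Fixed aluminium guide rail between the vial and the rack, 300 mm long (x), 12 mm thick, 50 mm high (feet 30 mm wide); origin at the centre of its underside.
- stock0: A capped amber vial (28 mm across, 95 mm tall) standing in an occupied well of the rack; origin at the centre of its bottom, 5 mm above the bench.
- stock1: A capped amber vial (28 mm across, 95 mm tall) standing in an occupied well of the rack; origin at the centre of its bottom, 5 mm above the bench.
- stock2: A capped amber vial (28 mm across, 95 mm tall) standing in an occupied well of the rack; origin at the centre of its bottom, 5 mm above the bench.
- stock3: A capped amber vial (28 mm across, 95 mm tall) standing in an occupied well of the rack; origin at the centre of its bottom, 5 mm above the bench.
- stock4: A capped amber vial (28 mm across, 95 mm tall) standing in an occupied well of the rack; origin at the centre of its bottom, 5 mm above the bench.

How it is judged:
By the outcome, as a careful person would: the job done as asked, in the order asked, and still so for the second after the job is handed in, while the arm keeps its last pose, push and grip.
It also fails if it takes over 61 s, if anything falls off the work surface, if the arm or the gripper's body presses on something with over 40 N, if the wrist force passes 120 N, or if a joint passes its speed limit or range.

ROBOT

A 6-joint arm with a two-finger parallel gripper is mounted at the origin on the work surface. World frame = base frame: x ahead of the robot, y to its left, z up, the work surface at z = 0. Lengths are in m, angles in rad, forces in N, time in s.
With the tool pointing down it reaches from about 0.3 to 0.875 m from the base axis. Payload 4.2 kg.
Tool frame: the origin (TCP) lies on the mounting face of the last link; the fingertips stand 173 mm ahead of it and the grasp point (between the pads) lies 155 mm ahead of it; z points along the fingers, y is the line along which they close (so a half turn about z gives the same grasp; the last joint's range is limited). The gripper opens to 85 mm and grips with 20 to 120 N. Pads are 22 mm wide; open, the fingers measure 114 mm over their backs; the gripper's body (76 mm by 85 mm) begins 54 mm behind the grasp point. The pads swing forward as they close: fully open they stand 13 mm farther back than shut.
Start: joints at [1.157, 0.32, 1.565, -0, 1.257, -0.02], TCP at [0.221, 0.531, 0.405] pointing down, gripper open.
Joint ranges: [-3.11, 3.11], [-0.84, 2.01], [0.21, 2.61], [-1.34, 4.49], [0.05, 2.63], [-2.56, 2.56]. Speed limits (rad/s): [2.57, 2.57, 3.14, 3.14, 3.14, 3.14].

INTERFACE

Orientations are given as a unit quaternion [x, y, z, w].
In Python, from station import * gives the robot as it stands. The module is installed in compiled form; this text tells all that it offers.
- The arm moves only by the tool drive_tool, never from a script. Its argument "deltas" is a list that holds one entry, the list of rows, each a list of 5 numbers: the shift along the tool's x, y, z in cm, then the turn about the tool's z in degrees, then the finger opening in cm, from 0 to 8.54. In form: [[[dx, dy, dz, roll, gripper], ...]]. A call has exactly 5 rows; each row shifts and turns the commanded pose from where the row before left it, along the tool's axes as they then stand; what a row does not reach is not made up. A row lasts 1/8 s, in which the tool goes at most 62.5 mm and 10.7 degrees, less where a joint would pass 70% of its speed; a pose out of reach is approached as far as the arm can. A call with a gripper value outside its range is refused whole. The fingers move at their own pace and stop on an object; "newtons" is the grip in N (left out, the last holds). Time passes only in rows, so rows that do not move let the fingers close, or fill a call up. It gives the time, the measured TCP pose, the force, the opening and the grip force at its end, in the units of the state.
- get_state(): the state, without advancing time (a new reading comes with each control period).
- capture(name): name is "side" or "top"; returns a dict with "image" (400x640x3 uint8, red, green, blue), "fx", "fy", "cx", "cy" (pixels), "rvec" (rotation vector, rad) and "tvec" (3), from world to camera coordinates, as OpenCV has them. Camera axes: x right, y down, z forward; pixel columns grow to the right and rows downward; lengths in m; the calibration is good to about 2 mm. A picture is of the moment at which its call begins. There is no depth.
- job_done(): hands the job in; it is judged then, once.
The state is a dict: "clock": time; "joint_pos": joint angles; "qvel": joint speeds; "joint_torque": joint torques, N m; "position": TCP position; "ee_rot": TCP orientation; "force": force on the tool from outside, world axes, zero at the start; "ft_torque": the same for the moment, N m; "opening": finger opening in m; "gripper_force": force on a finger pad.
Only numpy, scipy, OpenCV 4.12 (cv2) and the standard library are available. Lean on these libraries where they do the work, as an engineer would, in place of code of your own. Each camera call takes 0.05 s, during which the arm holds its last target. There are 200 camera calls.

## Working session

There is one attempt and no reset: what is moved stays moved. The work goes in short steps, Python scripts to look and compute and a tool call to move; the robot and the scene stay as the last step left them, time stands still between calls to the robot, and variables do not carry over. Pictures are saved under pics/ and viewed, at most 10 in all, crops included, and the job is handed in when it is done.

Besides the shell and the picture viewer there is one more tool, called after ">>>" by a JSON object that holds its "fn" and its "kwargs", one argument or row to a line. drive_tool: Moves the arm, as the interface text tells. Its arguments: {"type":"object","properties":{"deltas":{"type":"array"},"newtons":{"type":"number"}},"required":["deltas"]}

```bash
mkdir -p pics
cat > h.py <<'E'
from station import *
import numpy as np, cv2
from scipy.spatial.transform import Rotation as R
def snap(cam,name,crop=None,s=1):
    c=capture(cam); im=c['image'][:,:,::-1]
    if crop: x0,y0,x1,y1=crop; im=im[y0:y1,x0:x1]
    im=cv2.resize(im,None,fx=s,fy=s,interpolation=cv2.INTER_CUBIC); cv2.imwrite('pics/'+name,im)
    np.savez('cal_'+cam,**{k:np.array(c[k]) for k in ('fx','fy','cx','cy','rvec','tvec','image')}); return c
def cal(cam): return np.load('cal_'+cam+'.npz')
def pix2w(cam,u,v,z):
    c=cal(cam); M=R.from_rotvec(c['rvec'].ravel()).as_matrix(); t=c['tvec'].ravel()
    d=M.T@np.array([(u-c['cx'])/c['fx'],(v-c['cy'])/c['fy'],1]); o=-M.T@t
    return o+d*(z-o[2])/d[2]
def w2pix(cam,p):
    c=cal(cam); M=R.from_rotvec(c['rvec'].ravel()).as_matrix(); q=M@np.array(p)+c['tvec'].ravel()
    return np.array([c['fx']*q[0]/q[2]+c['cx'],c['fy']*q[1]/q[2]+c['cy']])
E
python3 - <<'E'
from h import *
for n in('top','side'):
    c=snap(n,n+'0.png'); M=R.from_rotvec(np.ravel(c['rvec'])).as_matrix(); print(n,-M.T@np.ravel(c['tvec']),M[2],c['fx'])
s=get_state();print(s['clock'],s['position'],s['ee_rot'],s['opening'],R.from_quat(s['ee_rot']).as_matrix().round(3))
E
```

```text
top [0.44405585 0.00530753 0.91905954] [ 0.15989873  0.01813679 -0.98696679] 375.5474239888398
side [0.46166926 0.64471441 0.73128805] [ 0.12075121 -0.68951791 -0.71413178] 464.93066520601735
0.1 [0.22056402 0.53086183 0.40398608] [ 1.95599198e-01  9.80683619e-01 -7.52888949e-04 -1.59470307e-04] 0.0851806829852159 [[-0.923  0.384 -0.001]
 [ 0.384  0.923 -0.001]
 [ 0.    -0.002 -1.   ]]
```

View pics/top0.png

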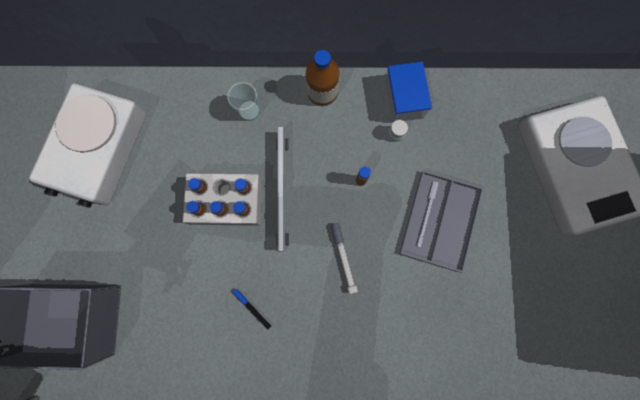

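View pics/side0.png

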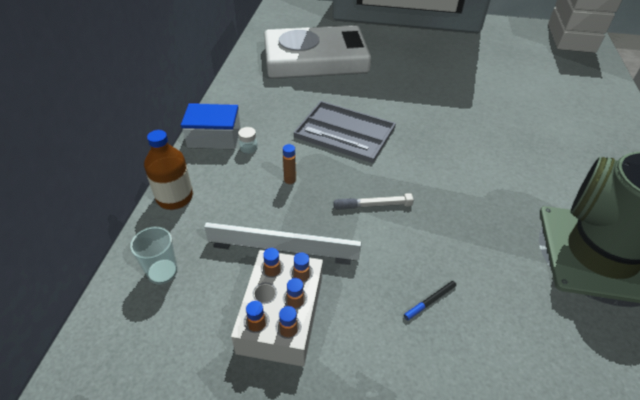

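The top view shows the brush at about (338,226)–(352,291), the vial at (363,177), and the empty well at (222,187). The spatula is in the left compartment, so the right one, around (458,225), is empty. I'll enlarge for measuring.

Run:
```python
from h import *
for n,b in(('top',(320,150,490,300)),('top',(170,120,380,260))):
    x0,y0,x1,y1=b; im=cal(n)['image'][y0:y1,x0:x1,::-1]
    s=4 if x0==320 else 3.8
    cv2.imwrite('pics/c%d.png'%x0,cv2.resize(im,None,fx=s,fy=s,interpolation=cv2.INTER_CUBIC))
```

```text
(no output)
```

View pics/c320.png

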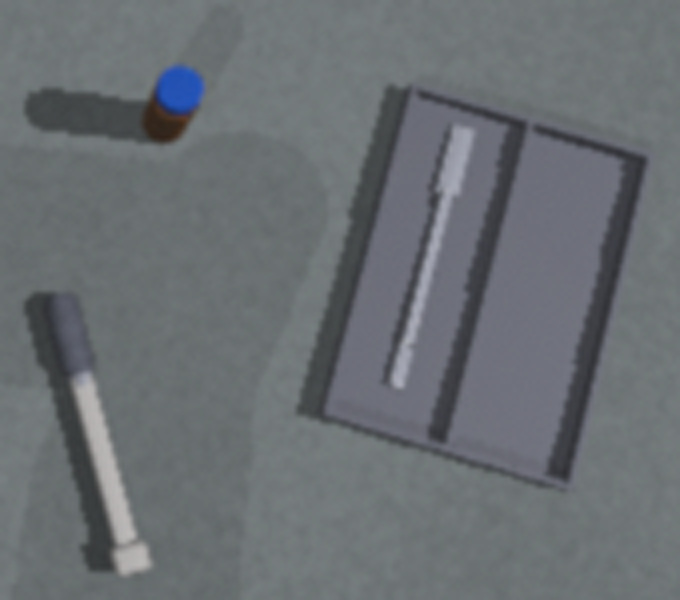

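View pics/c170.png

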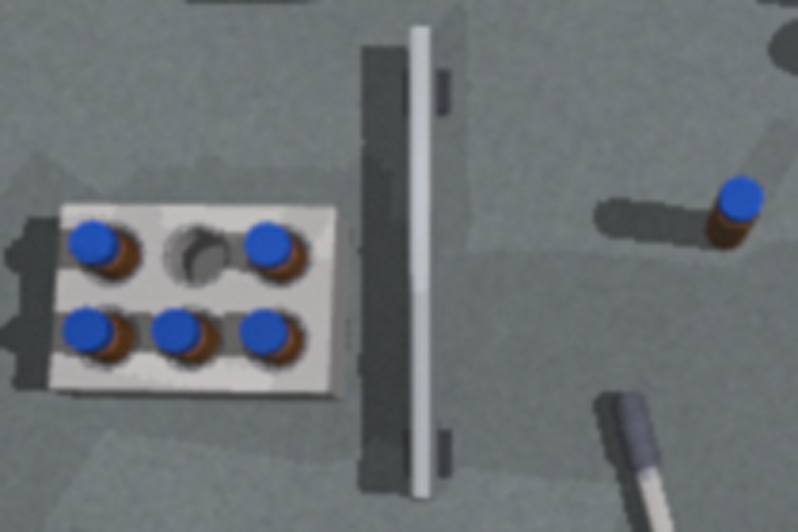

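The crops show the brush tip at (63,294) and its end at (133,570), and the vial cap at (180,90). The tray corners are (410,88), (646,157), (568,488) and (324,414), and the well mouth is at (196,255) in the second crop.

Run:
```python
from h import *
A=lambda x,y,z:pix2w('top',320+(x+.5)/4-.5,150+(y+.5)/4-.5,z)
B=lambda x,y,z:pix2w('top',170+(x+.5)/3.8-.5,120+(y+.5)/3.8-.5,z)
a,b=A(63,294,.014),A(133,572,.016); x=a-b
print('brush',a,b,(a+b)/2,np.linalg.norm(x),np.degrees(np.arctan2(x[1],x[0])))
T=[A(410,88,.016),A(646,157,.016),A(568,488,.016),A(324,414,.016)]
print('tray',*T,[np.linalg.norm(T[i]-T[i-1]) for i in range(4)]); c=sum(T)/4
L=(T[0]+T[1]-T[2]-T[3])/2; W=(T[1]+T[2]-T[0]-T[3])/2; W/=np.linalg.norm(W)
print('lane',c+W*.037,'ang',np.degrees(np.arctan2(L[1],L[0])),np.degrees(np.arctan2(W[1],W[0])),'mid',A(*np.mean([(528,125),(640,158),(560,480),(440,440)],0),.01))
print('vial',A(180,90,.095),'well',B(196,255,.06))
K=[B(62,204,.06),B(337,206,.06),B(333,393,.06),B(51,389,.06)]
k=sum(K)/4; print('rack',*K,k)
for q in((92,243),(268,244),(88,330),(176,331),(264,331)): print(B(*q,.10))
print('fence',B(420,27,.05),B(420,497,.05))
```

```text
brush [ 0.5334628  -0.02455646  0.014     ] [ 0.3708055  -0.06647575  0.016     ] [ 0.45213415 -0.0455161   0.015     ] 0.1679839957471786 14.4515411076973
tray [ 0.66284854 -0.23643294  0.016     ] [ 0.6214013  -0.37787957  0.016     ] [ 0.42293952 -0.32153022  0.016     ] [ 0.46391548 -0.17967681  0.016     ] [np.float64(0.2068710196669509), np.float64(0.14739410858783616), np.float64(0.20630638239892352), np.float64(0.14765304285663305)]
lane [ 0.53244002 -0.31440682  0.016     ] ang -15.887274222610742 -106.2218053528014 mid [ 0.53357711 -0.31330882  0.01      ]
vial [ 0.64115415 -0.08673666  0.095     ] well [0.61080112 0.2444985  0.06      ]
rack [0.64204865 0.32977697 0.06      ] [0.64266213 0.15866119 0.06      ] [0.5267212  0.15649589 0.06      ] [0.52689568 0.32835331 0.06      ] [0.58458192 0.24332184 0.06      ]
[0.60951676 0.29524201 0.1       ]
[0.61010789 0.1912536  0.1       ]
[0.55779746 0.29410371 0.1       ]
[0.55785126 0.24255132 0.1       ]
[0.55849198 0.19114173 0.1       ]
fence [0.76252117 0.11198157 0.05      ] [0.46533963 0.10298804 0.05      ]
```

>>> {"fn": "drive_tool", "kwargs": {
  "deltas": [
    [[-2.2,-2.2,0,0,8.5],[-4.3,-4.4,0,0,8.5],[-4.3,-4.4,0,0,8.5],[-4.3,-4.4,0,0,8.5],[-4.3,-4.4,0,0,8.5]]
  ],
  "newtons": 40
}}

```text
clock: 0.72
position: [0.324, 0.2718, 0.4045]
ee_rot: [0.195, 0.981, -0.0, 0.0]
force: [1.4, 0.3, -0.1]
opening: 0.0852
gripper_force: 0.0
```

>>> {"fn": "drive_tool", "kwargs": {
  "deltas": [
    [[-4.3,-4.4,0,0,7],[-4.3,-4.4,0,0,6],[-4.3,-4.4,0,0,5],[-4.3,-4.4,0,0,5],[-4.3,-4.4,0,0,5]]
  ]
}}

```text
clock: 1.35
position: [0.4382, -0.014, 0.4046]
ee_rot: [0.196, 0.981, 0.0, 0.0]
force: [1.0, -0.9, 0.2]
opening: 0.05
gripper_force: 0.0
```

>>> {"fn": "drive_tool", "kwargs": {
  "deltas": [
    [[-2.6,-2.5,2,-7.4,4.5],[0,0,3,-7.4,4],[0,0,3,-7.4,4],[0,0,3,-7.4,4],[0,0,2,-7.4,4]]
  ]
}}

```text
clock: 1.98
position: [0.4518, -0.045, 0.2731]
ee_rot: [-0.128, 0.992, 0.0, -0.001]
force: [0.2, 0.8, 0.1]
opening: 0.0403
gripper_force: 0.0
```

```bash
cat > go.py <<'E'
import sys
from h import *
# usage: go.py x y z yaw_of_tool_y(deg): remaining shift in tool axes (cm) and roll
s=get_state(); M=R.from_quat(s['ee_rot']).as_matrix(); p=np.array(s['position'])
t=np.array([float(v) for v in sys.argv[1:4]])
ya=np.degrees(np.arctan2(M[1,1],M[0,1])); r=-((float(sys.argv[4])-ya+180)%360-180)
print(s['clock'],p.round(4),'yaw',ya.round(2),'tilt',M[:,2].round(4),'shift',(M.T@(t-p)*100).round(2),'roll',r.round(2),'open',s['opening'],'F',np.round(s['force'],1),s['gripper_force'],'j',np.round(s['joint_pos'],2))
E
python3 go.py .452 -.0455 .177 104.4; python3 -c "
from h import *
snap('side','s1.png',(280,120,460,260),4)"
```

```text
1.975 [ 0.4518 -0.045   0.2731] yaw 104.67 tilt [-2.3e-03  4.0e-04 -1.0e+00] shift [-0.03 -0.06  9.61] roll 0.27 open 0.0402751902713394 F [0.2 0.8 0.1] 0.0 j [-0.12  0.27  2.02  0.    0.86 -1.95]
```

View pics/s1.png

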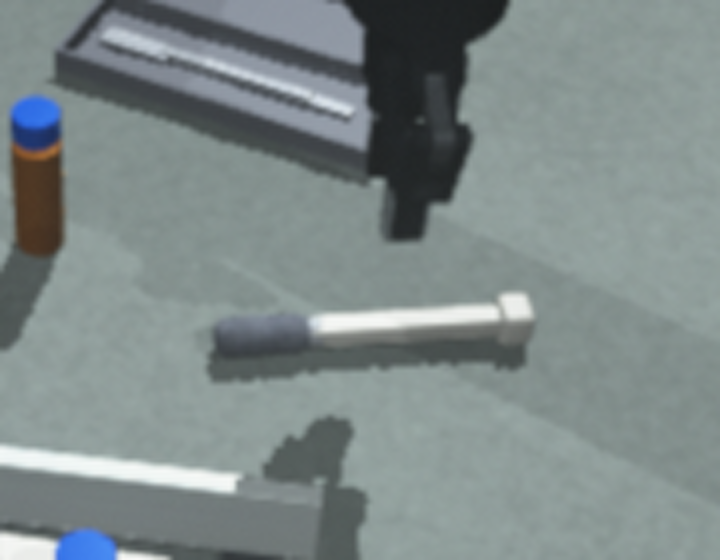

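The side crop shows the brush axis from (214,338) to (531,316), with the fingers above its middle. I'll cross-check it, and the vial cap top at (37,108).

Run:
```python
from h import *
A=lambda x,y,z:pix2w('side',280+(x+.5)/4-.5,120+(y+.5)/4-.5,z)
a,b=A(214,337,.011),A(531,317,.011);x=a-b
print(a,b,(a+b)/2,np.linalg.norm(x),np.degrees(np.arctan2(x[1],x[0])));print(A(37,108,.095))
```

```text
[ 0.53333776 -0.02490301  0.011     ] [ 0.36853989 -0.0713757   0.011     ] [ 0.45093883 -0.04813936  0.011     ] 0.1712251394694258 15.748352856678117
[ 0.64187033 -0.09315594  0.095     ]
```

>>> {"fn": "drive_tool", "kwargs": {
  "deltas": [
    [[0.2,-0.15,3,-0.3,4],[0,0,3,0,4],[0,0,2,0,4],[0,0,1.1,0,4],[0,0,0.4,0,4]]
  ]
}}

```text
clock: 2.65
position: [0.4509, -0.047, 0.1795]
ee_rot: [-0.128, 0.992, 0.0, -0.0]
force: [0.1, 0.4, 0.6]
opening: 0.0396
gripper_force: 0.0
```

>>> {"fn": "drive_tool", "kwargs": {
  "deltas": [
    [[0,0,0,0,3],[0,0,0,0,2],[0,0,0,0,1],[0,0,0,0,0.8],[0,0,0,0,0.8]]
  ],
  "newtons": 40
}}

```text
clock: 3.28
position: [0.4511, -0.047, 0.1805]
ee_rot: [-0.128, 0.992, -0.0, 0.001]
force: [-1.4, 0.6, 5.3]
opening: 0.013
gripper_force: 40.3
```

>>> {"fn": "drive_tool", "kwargs": {
  "deltas": [
    [[0,0,-0.5,0,0.8],[0,0,-2,0,0.8],[0,0,-2.5,0,0.8],[0,0,-2,0,0.8],[0,0,0,0,0.8]]
  ]
}}

```text
clock: 3.9
position: [0.4511, -0.047, 0.2509]
ee_rot: [-0.128, 0.992, -0.0, 0.002]
force: [-0.3, -0.4, -0.7]
opening: 0.0126
gripper_force: 39.5
```

```bash
python3 go.py .533 -.314 .25 74; python3 -c "
from h import *
snap('side','s2.png',(280,90,480,240),4)"
```

```text
3.9 [ 0.4511 -0.047   0.2509] yaw 104.73 tilt [ 3.4e-03 -4.0e-04 -1.0e+00] shift [ -1.13 -27.9    0.13] roll 30.73 open 0.012586798924636468 F [-0.3 -0.4 -0.7] 39.49240207672119 j [-0.13  0.3   2.05  0.    0.79 -1.96]
```

View pics/s2.png

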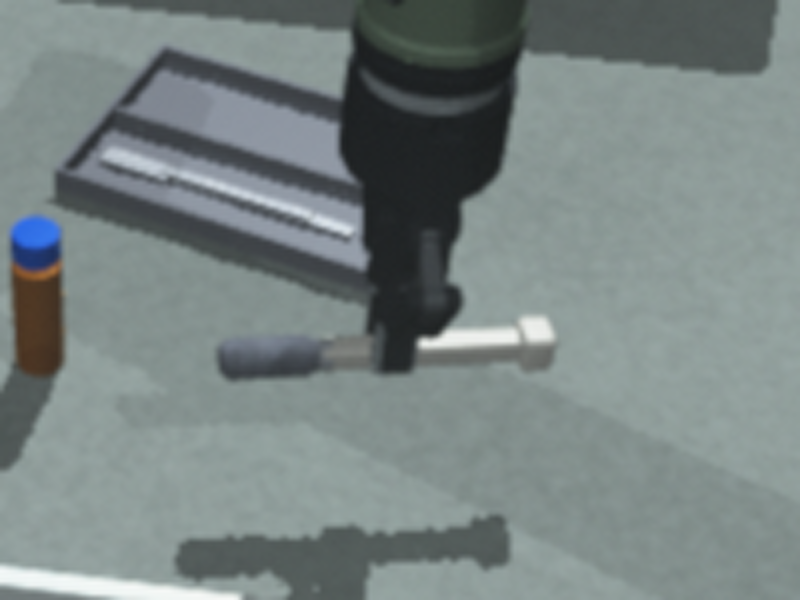

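The brush is held level and clear. I'll carry it to the lane.

>>> {"fn": "drive_tool", "kwargs": {
  "deltas": [
    [[-0.1,-2.9,0,0,0.8],[-0.2,-5,0,0,0.8],[-0.2,-5,0,0,0.8],[-0.2,-5,0,0,0.8],[-0.2,-5,0,0,0.8]]
  ]
}}

```text
clock: 4.58
position: [0.5177, -0.2676, 0.248]
ee_rot: [-0.128, 0.992, 0.001, -0.001]
force: [1.3, 0.2, -0.3]
opening: 0.0129
gripper_force: 39.5
```

>>> {"fn": "drive_tool", "kwargs": {
  "deltas": [
    [[-0.2,-5,0,0,0.8],[0,0,0,7.7,0.8],[0,0,0,7.7,0.8],[0,0,0,7.7,0.8],[0,0,0,7.6,0.8]]
  ]
}}

```text
clock: 5.2
position: [0.532, -0.3138, 0.2478]
ee_rot: [0.141, 0.99, 0.001, -0.001]
force: [-1.2, 0.2, -0.7]
opening: 0.0126
gripper_force: 39.6
```

>>> {"fn": "drive_tool", "kwargs": {
  "deltas": [
    [[0,0,1,0,0.8],[0,0,1,0,0.8],[0,0,0,0,0.8],[0,0,0,0,0.8],[0,0,0,0,0.8]]
  ]
}}

```text
clock: 5.82
position: [0.5325, -0.3141, 0.23]
ee_rot: [0.139, 0.99, -0.0, 0.0]
force: [-1.8, 0.8, -0.9]
opening: 0.0128
gripper_force: 39.5
```

```bash
python3 go.py .533 -.314 .185 74; python3 -c "
from h import *
snap('top','t3.png',(390,160,500,280),5)"
```

```text
5.825 [ 0.5325 -0.3141  0.23  ] yaw 74.05 tilt [ 7.e-04 -3.e-04 -1.e+00] shift [-0.04  0.02  4.5 ] roll 0.05 open 0.012799060208112886 F [-1.8  0.8 -0.9] 39.54441547393799 j [-0.55  0.54  1.69  0.    0.92 -1.84]
```

View pics/t3.png

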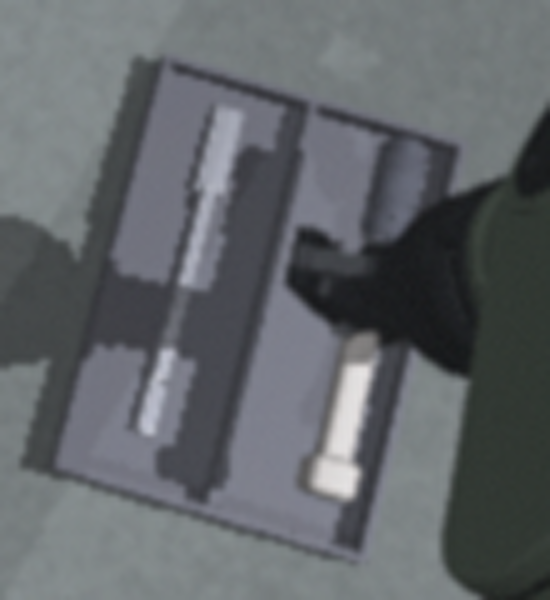

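The brush is level, parallel to the lane and clear of the walls; the rightward offset is parallax from its height. Lowering it now.

>>> {"fn": "drive_tool", "kwargs": {
  "deltas": [
    [[0,0,2,0,0.8],[0,0,1.5,0,0.8],[0,0,0.6,0,0.8],[0,0,0.3,0,0.8],[0,0,0.1,0,0.8]]
  ]
}}

```text
clock: 6.5
position: [0.5326, -0.3141, 0.1849]
ee_rot: [0.139, 0.99, -0.0, 0.0]
force: [-0.7, 0.5, -0.5]
opening: 0.0127
gripper_force: 39.5
```

>>> {"fn": "drive_tool", "kwargs": {
  "deltas": [
    [[0,0,0,0,0.8],[0,0,0,0,0.8],[0,0,0,0,1.6],[0,0,0,0,2.4],[0,0,0,0,3]]
  ]
}}

```text
clock: 7.12
position: [0.5324, -0.314, 0.1848]
ee_rot: [0.139, 0.99, 0.0, 0.0]
force: [0.4, 0.4, -0.4]
opening: 0.0301
gripper_force: 0.0
```

>>> {"fn": "drive_tool", "kwargs": {
  "deltas": [
    [[0,0,0,0,3],[0,0,-0.5,0,3],[0,0,-2,0,3],[0,0,-4,0,3],[0,0,-5,0,4]]
  ]
}}

```text
clock: 7.75
position: [0.5321, -0.3138, 0.3002]
ee_rot: [0.139, 0.99, 0.0, -0.001]
force: [0.5, -0.2, -0.5]
opening: 0.0402
gripper_force: 0.0
```

```bash
python3 go.py .6415 -.09 .33 74; python3 -c "
from h import *
snap('side','s4.png',(270,90,430,210),4)"
```

```text
7.75 [ 0.5321 -0.3138  0.3002] yaw 74.04 tilt [-0.0019  0.0013 -1.    ] shift [-4.36 24.53 -2.97] roll 0.04 open 0.040226246187511305 F [ 0.5 -0.2 -0.5] 0.0 j [-0.55  0.47  1.61  0.    1.07 -1.84]
```

View pics/s4.png

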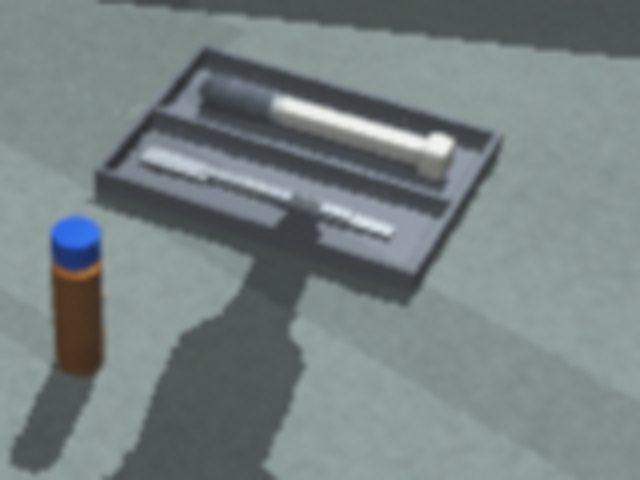

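The brush lies flat in the right compartment and the spatula hasn't moved. Next is the vial.

>>> {"fn": "drive_tool", "kwargs": {
  "deltas": [
    [[-0.5,2.5,-2,0,5],[-0.9,5,-1,0,6],[-0.9,5,0,0,7],[-0.9,5,0,0,7.5],[-0.9,5,0,0,7.5]]
  ]
}}

```text
clock: 8.43
position: [0.6342, -0.1074, 0.3301]
ee_rot: [0.139, 0.99, -0.0, 0.0]
force: [1.6, -0.4, 0.5]
opening: 0.0751
gripper_force: 0.0
```

>>> {"fn": "drive_tool", "kwargs": {
  "deltas": [
    [[-0.3,2,0,0,7.5],[0,0,0,0,7.5],[0,0,1,0,7.5],[0,0,0,0,7.5],[0,0,0,0,7.5]]
  ]
}}

```text
clock: 9.05
position: [0.6417, -0.0917, 0.3195]
ee_rot: [0.14, 0.99, -0.0, -0.0]
force: [0.1, 0.1, 0.1]
opening: 0.0751
gripper_force: 0.0
```

```bash
python3 go.py .6415 -.09 .22 74; python3 -c "
from h import *
snap('side','s5.png',(240,100,360,200),5)"
```

```text
9.05 [ 0.6417 -0.0917  0.3195] yaw 73.95 tilt [-5.e-04  0.e+00 -1.e+00] shift [0.06 0.15 9.95] roll -0.05 open 0.07509970352340994 F [0.1 0.1 0.1] 0.0 j [-0.16  0.49  1.51 -0.    1.14 -1.45]
```

View pics/s5.png

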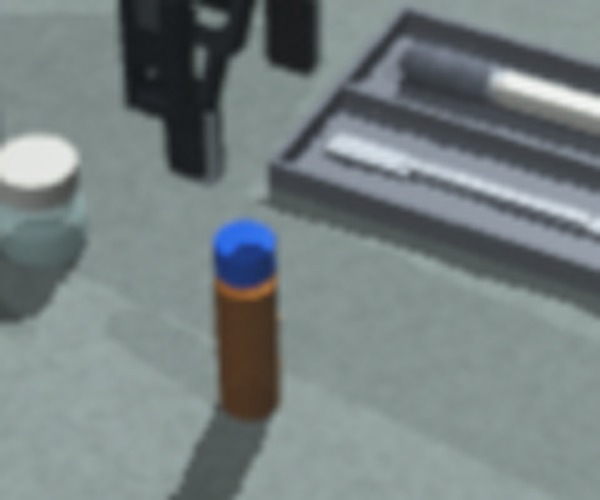

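Vial is between the fingers: cap centre about (245,242), bottom centre about (249,399). I'll refine from those.

Run:
```python
from h import *
A=lambda x,y,z:pix2w('side',240+(x+.5)/5-.5,100+(y+.5)/5-.5,z)
print(A(245,241,.095),A(249,399,0))
print(w2pix('top',(.6415,-.087,.095)),w2pix('top',(.6415,-.087,.0)))
```

```text
[ 0.6416142 -0.0892895  0.095    ] [ 0.64293485 -0.09137243  0.        ]
[364.74164184 171.97601101] [360.52054331 180.82834871]
```

>>> {"fn": "drive_tool", "kwargs": {
  "deltas": [
    [[0,0.25,2,0,7.5],[0,0,3,0,7.5],[0,0,3,0,7.5],[0,0,1.5,0,7.5],[0,0,0.5,0,7.5]]
  ]
}}

```text
clock: 9.72
position: [0.6428, -0.0883, 0.2192]
ee_rot: [0.139, 0.99, 0.0, -0.0]
force: [0.5, -0.5, 0.3]
opening: 0.0752
gripper_force: 0.0
```

>>> {"fn": "drive_tool", "kwargs": {
  "deltas": [
    [[0,0,0,0,6],[0,0,0,0,4.5],[0,0,0,0,3.4],[0,0,0,0,3],[0,0,0,0,2.4]]
  ],
  "newtons": 35
}}

```text
clock: 10.35
position: [0.6429, -0.0881, 0.2203]
ee_rot: [0.139, 0.99, 0.0, 0.0]
force: [-0.2, 0.1, 2.1]
opening: 0.0271
gripper_force: 34.4
```

>>> {"fn": "drive_tool", "kwargs": {
  "deltas": [
    [[0,0,0,0,2.2],[0,0,0,0,2.2],[0,0,-0.5,0,2.2],[0,0,-1.5,0,2.2],[0,0,-1,0,2.2]]
  ]
}}

```text
clock: 10.98
position: [0.643, -0.0881, 0.2509]
ee_rot: [0.139, 0.99, 0.0, 0.001]
force: [-0.2, 0.2, -0.8]
opening: 0.027
gripper_force: 34.5
```

>>> {"fn": "drive_tool", "kwargs": {
  "deltas": [
    [[0,0,-1,0,2.2],[0,0,-2.5,0,2.2],[0,0,-3.5,0,2.2],[0,0,-3,0,2.2],[0,0,-1,0,2.2]]
  ]
}}

```text
clock: 11.6
position: [0.6429, -0.0881, 0.3623]
ee_rot: [0.139, 0.99, 0.0, 0.002]
force: [-0.2, 1.0, -0.7]
opening: 0.0271
gripper_force: 34.5
```

>>> {"fn": "drive_tool", "kwargs": {
  "deltas": [
    [[0.4,1,0,0,2.2],[0.8,2,0,0,2.2],[1.3,3.3,0,0,2.2],[1.5,3.8,0,0,2.2],[1.5,3.8,0,0,2.2]]
  ]
}}

```text
clock: 12.22
position: [0.6272, 0.0633, 0.3581]
ee_rot: [0.139, 0.99, -0.0, -0.002]
force: [1.4, 0.6, -0.3]
opening: 0.0273
gripper_force: 34.5
```

>>> {"fn": "drive_tool", "kwargs": {
  "deltas": [
    [[1.5,3.8,0,0,2.2],[1.5,3.8,0,0,2.2],[1.5,3.8,0,0,2.2],[1.2,3,0,0,2.2],[0.7,1.8,0,0,2.2]]
  ]
}}

```text
clock: 12.85
position: [0.61, 0.2367, 0.3582]
ee_rot: [0.138, 0.99, -0.0, -0.001]
force: [-0.7, 0.8, -0.8]
opening: 0.0275
gripper_force: 34.5
```

>>> {"fn": "drive_tool", "kwargs": {
  "deltas": [
    [[0.4,0.9,0,0,2.2],[0,0,0,0,2.2],[0,0,0,0,2.2],[0,0,0,0,2.2],[0,0,0,0,2.2]]
  ]
}}

```text
clock: 13.48
position: [0.6099, 0.2431, 0.3598]
ee_rot: [0.139, 0.99, 0.0, 0.0]
force: [0.4, 0.2, -0.8]
opening: 0.0273
gripper_force: 34.5
```

```bash
python3 go.py .6106 .244 .29 74; python3 -c "
from h import *
snap('top','t6.png'); snap('side','s6.png',(220,190,360,300),5)"
```

```text
13.475 [0.6099 0.2431 0.3598] yaw 73.98 tilt [ 2.e-04  1.e-04 -1.e+00] shift [-0.04  0.11  6.98] roll -0.02 open 0.027292941923622215 F [ 0.4  0.2 -0.8] 34.522433280944824 j [ 0.36  0.48  1.43  0.    1.23 -0.93]
```

View pics/s6.png

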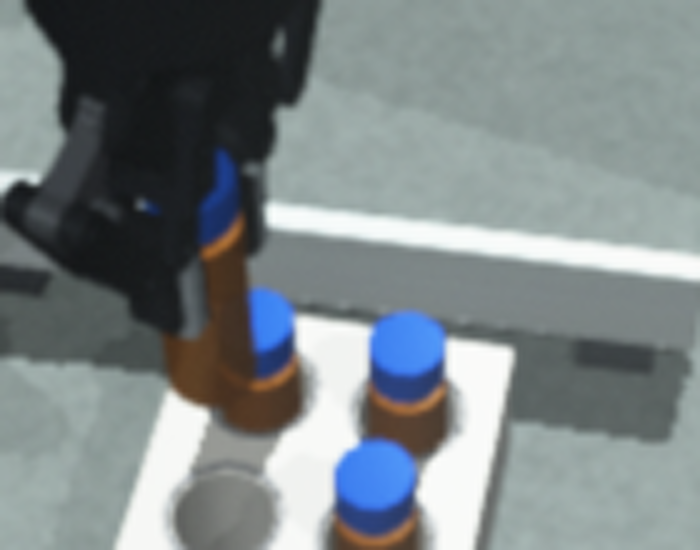

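The vial hangs upright over the rack, and the well mouth is at (226,514) in the crop. I'll compare the relative positions.

Run:
```python
from h import *
A=lambda x,y,z:pix2w('side',220+(x+.5)/5-.5,190+(y+.5)/5-.5,z)
print('well',A(226,514,.06),'vialbottom',A(208,380,.1395))
for p in((.6106,.244,.06),(.6099,.2431,.1395),(.6099,.2431,.2345)):
    print((w2pix('side',p)-[219.5,189.5])*5-.5)
for p in((.6106,.244,.06),): print(w2pix('top',p))
```

```text
well [0.61027142 0.24167142 0.06      ] vialbottom [0.61008431 0.24409021 0.1395    ]
[223.28688515 519.78917067]
[209.40104237 377.49178742]
[185.74971002 177.62726296]
[221.41776585 186.82362859]
```

The vial is centred within about 1 mm. I'll lower it to 1 cm above the rack top.

>>> {"fn": "drive_tool", "kwargs": {
  "deltas": [
    [[-0.05,0,1,0,2.2],[0,0,1.8,0,2.2],[0,0,2,0,2.2],[0,0,1.5,0,2.2],[0,0,0.7,0,2.2]]
  ]
}}

```text
clock: 14.2
position: [0.6101, 0.2435, 0.2883]
ee_rot: [0.139, 0.99, -0.0, -0.001]
force: [-0.0, -0.1, -0.7]
opening: 0.0275
gripper_force: 34.5
```

>>> {"fn": "drive_tool", "kwargs": {
  "deltas": [
    [[0,0,0,0,2.2],[0,0,0,0,2.2],[0,0,0,0,2.2],[0,0,0,0,2.2],[0,0,0,0,2.2]]
  ]
}}

```text
clock: 14.82
position: [0.6103, 0.2436, 0.29]
ee_rot: [0.139, 0.99, 0.0, 0.0]
force: [0.7, 0.1, -1.6]
opening: 0.0272
gripper_force: 34.5
```

```bash
python3 go.py .6105 .243 .29 74; python3 -c "
from h import *
snap('side','s7.png',(220,190,360,300),5)
for z in (0.07,): print((w2pix('side',(.6105,.243,z))-[219.5,189.5])*5-.5)"
```

```text
14.825 [0.6103 0.2436 0.29  ] yaw 74.04 tilt [ 4.e-04  2.e-04 -1.e+00] shift [-0.04 -0.05 -0.  ] roll 0.04 open 0.02722902204232174 F [ 0.7  0.1 -1.6] 34.52258884906769 j [ 0.36  0.53  1.52  0.    1.09 -0.93]
[222.36456356 500.76839134]
```

View pics/s7.png

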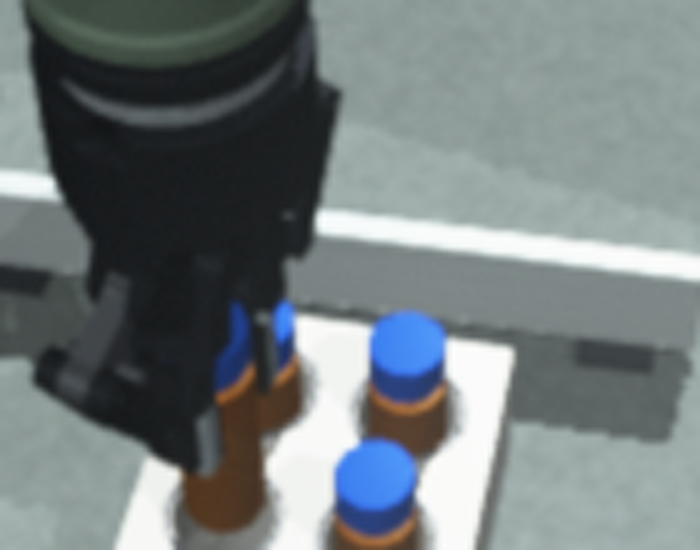

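The vial is upright and spans columns 183–268, so its centre is at 225 against the well's 226. It sits just above the mouth and touches nothing, so I'm handing in.

```bash
python3 -c "
from station import *
print(job_done())"
```

```text
the job is handed in; nothing more can be done
None
```

The job is handed in: the brush lies flat in the empty tray compartment, and the vial is held upright about 1 cm above the empty well, centred to about 1 mm, at 14.8 s on the clock; I viewed 11 pictures, one over the limit of 10.

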